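# Present the reference slide to the label reader

## Robot

A 6-joint arm with a two-finger parallel gripper is mounted at the origin on a cart in front of the work surface, level with it; the furniture and walls round the work are solid. World frame = base frame: x ahead of the robot, y to its left, z up, the work surface at z = 0. Lengths are in m, angles in degrees, forces in N, time in s.
With the tool pointing down it reaches from about 0.375 to 0.9 m from the base axis. Payload 3.1 kg.
Tool frame: the origin (TCP) lies midway between the tips of the shut fingers; the grasp point (between the pads) lies 19 mm behind it; z points along the fingers, y is the direction in which the jaws open and shut (so a half turn about z gives the same grasp; the last joint's range is limited). The gripper opens to 87 mm and grips with 3 to 60 N. Pads are 19 mm wide; open, the fingers measure 117 mm over their backs; the gripper's body (75 mm by 190 mm) begins 51 mm behind the grasp point.
Start: joints at [62.08, 30.224, 82.088, -0, 67.689, -10.227], TCP at [0.19, 0.595, 0.223] pointing down, gripper open.
Joint ranges: [-176.69, 176.69], [-43.24, 126.21], [12.49, 139.97], [-82, 262], [0, 151.66], [-163.58, 163.58]. Speed limits (degrees/s): [159.86, 159.86, 180, 180, 180, 180].

## Interface

Orientations are given as a 3x3 rotation matrix whose columns are the frame's x, y, z axes.
In Python, from rig import bot, capture, get_calibration gives the robot as it stands.
- The arm moves only by the tool play_rows, never from a script. Its arguments are lists of equal length, an entry for each row: "fingers": the closure in counts, from 0 (fully open) to 255 (shut); "linear": the shift along the tool's x, y, z in mm, a list of three; "rot": the turn, a rotation vector about the tool's x, y, z in degrees, a list of three. A call has 1 to 20 rows; each row is the pose to reach, as a shift and turn from the pose commanded when the call began, along the tool's axes at that moment; what a row does not reach only later rows make up. A row lasts 1/10 s, in which the tool goes at most 50 mm and 8.59 degrees, less where a joint would pass 70% of its speed; a pose out of reach is approached as far as the arm can. A call with a gripper value outside its range is refused whole. The fingers move at their own pace and stop on an object; the grip force is fixed at half the most. Time passes only in rows, so rows that repeat a pose let the fingers close. It gives the time, the measured TCP pose, the force and the opening at its end, in the units of the state.
- bot.read_state(): the state, without advancing time (a new reading comes with each control period).
- capture(name): name is "scene" or "top" or "wrist"; returns the picture (400x640x3 uint8, red, green, blue); there is no depth.
- get_calibration(name): a dict with "vfov" (degrees; the focal length in pixels is half the picture's height over the tangent of half this angle, whatever the lens; pixels are square), "cx", "cy" (the principal point, pixels), "camera_from_world" (4x4, takes a point from world to camera coordinates). Camera axes: x right, y down, z forward; pixel columns grow to the right and rows downward; lengths in m; the calibration is good to about 2 mm. The wrist camera is an equidistant fisheye: a pixel r from the principal point sees the ray r / f radians off the axis. A picture is of the moment at which its call begins: read the wrist's pose just before it. get_calibration takes no time and is no camera call; for the wrist camera it gives the pose at the moment of the call.
- bot.hand_in(): hands the job in, once; it reports no verdict.
The state is a dict: "time_s": time; "joint_positions": joint angles; "qvel": joint speeds; "tau": joint torques, N m; "position": TCP position; "tcp_rot": TCP orientation; "force": force on the tool from outside, world axes, zero at the start; "moment": the same for the moment, N m; "opening": opening from 0.0 (shut) to 1.0 (fully open).
Only numpy, scipy, OpenCV 4.12 (cv2) and the standard library are available. Lean on these libraries where they do the work, as an engineer would, in place of code of your own. Each camera call takes 0.05 s, during which the arm holds its last target.

## Task

The staining jar is full and stands in front of the slide reader's mouth: without lifting or tipping it, slide it sideways along the mat onto the free marked place and let go. Then take the green glass reference slide from the lens tissue by its clear end, find its frosted end by the notched corner, and push that end, label up, fully home into the reader's sprung slot. The slot would push the slide out again, so finish while still gripping the slide and holding it fully home; leave the oil bottle alone.

Things in the scene. Friction and masses are not known exactly. Their poses are not given: they have to be found in the camera images.
- jar: square glass staining jar with purple stain (clear above it, so the lid seems to float), 60 x 60 mm: glass to 85 mm height, lid 58 mm square to 91 mm, round knob 20 mm wide to 102 mm; 0.3 to 0.65 kg. Origin: centre of its underside; z up, x and y square to its sides. It starts on the mat, in the marked place in front of the reader's mouth.
- free_place: the free marked place on the mat: white square outline, 84 mm inside, with a small white square at its centre, 150 mm to the left or right of the marked place where the jar starts. Origin: its centre on the mat; x points to the reader's side of the mat, y along the mat.
- mat: flat grey-blue spill mat, 125 x 430 x 3 mm, fixed on the desk; the jar is slid along it. Origin on the desk under the centre of the jar's first marked place; y along the mat, x towards the reader.
- oil: small amber oil bottle, 27 mm across, 62 mm high, standing near the other end of the mat, 150 mm from the jar's first place; leave it alone. Origin: centre of its underside.
- reader: light grey slide label reader, fixed, 112 mm wide. Origin on the desk below the front of its mouth; x points into the slot. Its nose over the slot (with a clear window) is 41 mm high; from 50 mm behind the mouth the housing is 90 mm high.
- reader_mouth (a point): centre of the reader's slot at the front of its mouth, 28.5 mm above the desk; x points level into the slot, y left, z up. Slot 29 mm wide, 9 mm high; the first 8 mm flare out to 40 x 18 mm. The slide goes in 30 mm. A key fills the last 7 mm of the slot's +y side: only the frosted end's notched corner passes it, label up; other corners stop 7 mm short.
- shuttle (a joint): sprung shuttle in the reader's slot, travel in m: 0 = at rest, its face 18 mm inside the mouth; 0.012 = stop, the slide fully home. The spring pushes back with 1.2 N at rest and 2.6 N at the stop. A slide put in the wrong way round stops at 0.005.
- slide_center (a point): centre (half-way up) of the green glass reference slide, 76 x 26 x 6 mm, 30 g, lying label up, turned any way. x points along it to the frosted end, y across, z out of the label face (up). The corner at +x, +y has a notch 9 mm along x, 6.5 mm along y. Hold it by the clear 51 mm at -x: the last 30 mm at +x go into the reader.
- slide_label (a point): centre of the frosted white label on the slide's top face, 25.5 mm from the slide's centre towards its frosted end (+x); the label covers the last 25 mm and bears a red line and a dark square code.
- tissue: pale blue booklet of lens tissue, 72 x 100 x 9 mm, fixed on the desk, on which the slide lies. Origin: centre of its underside.
There are look-alikes about, which are no part of the job. What is shaped like the part that bears slide_center but blue is not meant.

How it is judged (in metres and radians):
On the way:
1. the jar stands released on the free marked place (x of jar in the frame of free_place between -0.016 and 0.016 m and y of jar in the frame of free_place between -0.016 and 0.016 m and contact force between the arm and jar below 0.1 N and linear speed of jar below 0.02 m/s), for 0.2 s.
At the end, for the whole second after the job is handed in: The fingers grip the slide (over 1 N) and hold it in the slot frosted end first, label up (within 10 degrees of level, 8 of the slot's direction), the shuttle pushed in over 9 of its 12 mm; the jar stands upright, untouched, within 16 mm of the free place's centre along both its sides (value of joint shuttle above 0.009 m and angle between slide_center's own z axis and vertical below 0.17 rad and angle between the x axis of slide_center and the x axis of reader_mouth, either way round below 0.15 rad and x of slide_label in the frame of reader_mouth above 0.013 m and y of slide_label in the frame of reader_mouth between -0.004 and 0.004 m and z of slide_label in the frame of reader_mouth between -0.004 and 0.008 m and contact force between the fingers and slide above 1 N and x of jar in the frame of free_place between -0.016 and 0.016 m and y of jar in the frame of free_place between -0.016 and 0.016 m and angle between jar's own z axis and vertical below 0.05 rad and contact force between the arm and jar below 0.1 N); the arm keeps its last pose, push and grip.
It fails at once if the jar is lifted more than 6 mm off the mat (height (world z) of jar above 0.009 m).
It fails at once if the jar is tipped by more than 10 degrees (angle between jar's own z axis and vertical above 0.17 rad).
It fails at once if the oil bottle is moved by more than 20 mm (distance of oil from where it was at the start of the episode above 0.02 m).
It also fails if it takes over 51 s, if anything falls off the work surface, if the arm or the gripper's body presses on something with over 40 N, if the wrist force passes 120 N, or if a joint passes its speed limit or range.

## Working session

There is one attempt and no reset: what is moved stays moved. The work goes in short steps, Python scripts to look and compute and a tool call to move; the robot and the scene stay as the last step left them, time stands still between calls to the robot, and variables do not carry over. Pictures are saved under pics/ and viewed, and the job is handed in when it is done.

Besides the shell and the picture viewer there is one more tool, called after "Request:" by a JSON object that holds its "fn" and its "kwargs", one argument or row to a line. play_rows: Moves the arm, as the interface text tells. Its arguments: {"type":"object","properties":{"fingers":{"type":"array"},"linear":{"type":"array"},"rot":{"type":"array"}},"required":["fingers","linear","rot"]}

```bash
ls; mkdir -p pics; python3 - <<'E'
from rig import bot,capture,get_calibration
import cv2
for n in ["scene","top","wrist"]:
    c=get_calibration(n); print(n,c)
    cv2.imwrite(f"pics/{n}0.png",cv2.cvtColor(capture(n),cv2.COLOR_RGB2BGR))
print(bot.read_state())
E
```

```text
pics
scene {'vfov': 53.64815535020255, 'cx': 316.1174367718056, 'cy': 202.349309154214, 'camera_from_world': array([[ 0.74923276, -0.66222864, -0.01017376, -0.35803795],
       [-0.43257162, -0.47765559, -0.76467439,  0.2256764 ],
       [ 0.50152973,  0.57731998, -0.64433653,  0.71629123],
       [ 0.        ,  0.        ,  0.        ,  1.        ]])}
top {'vfov': 52.38025474169666, 'cx': 314.0101127599076, 'cy': 203.00938507738013, 'camera_from_world': array([[ 0.03025622, -0.99947929, -0.01121197, -0.04818996],
       [-0.99594697, -0.02919497, -0.08507226,  0.4466712 ],
       [ 0.08470063,  0.01374049, -0.9963117 ,  1.06487651],
       [ 0.        ,  0.        ,  0.        ,  1.        ]])}
wrist {'vfov': 65.70646984690485, 'cx': 321.5389298945693, 'cy': 199.16766232868417, 'camera_from_world': array([[ 0.30405628,  0.95264869, -0.00320118, -0.62295077],
       [ 0.92081047, -0.29302964,  0.25737463, -0.03076476],
       [ 0.24424956, -0.08120405, -0.9663064 ,  0.39103786],
       [ 0.        ,  0.        ,  0.        ,  1.        ]])}
{'time_s': 0.15, 'joint_positions': array([ 6.20798150e+01,  3.02682661e+01,  8.21395999e+01, -1.27770097e-03,
        6.76883780e+01, -1.02270432e+01]), 'qvel': array([ 0.11482793, -0.1834203 , -0.27071644,  0.04837197, -0.06622803,
       -0.01794235]), 'tau': array([ 7.36418679e-04, -4.40433025e+01, -1.76843172e+01,  6.33235113e-02,
        5.51865622e-02, -9.26406983e-05]), 'position': array([0.18965888, 0.59494224, 0.22177953]), 'tcp_rot': array([[-9.52700338e-01,  3.03910308e-01, -7.68309982e-04],
       [ 3.03911152e-01,  9.52699207e-01, -1.49390934e-03],
       [ 2.77953863e-04, -1.65674591e-03, -9.99998589e-01]]), 'force': array([-0.34094719, -0.35884018,  0.31253275]), 'moment': array([ 0.0181361 , -0.04017954, -0.0181662 ]), 'opening': 0.9977606592739445}
```

View pics/scene0.png

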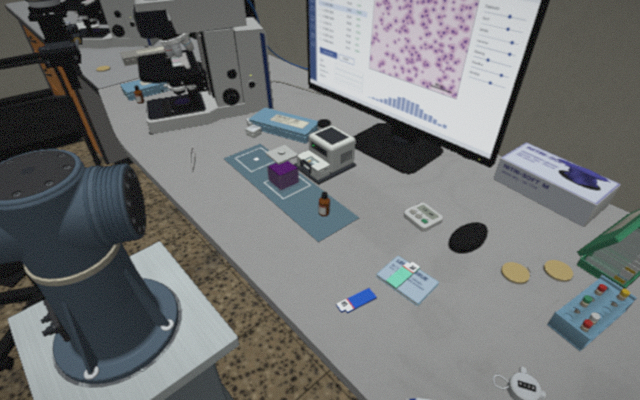

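View pics/top0.png

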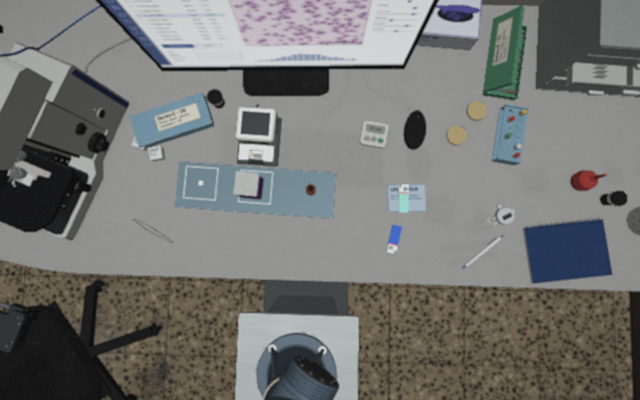

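View pics/wrist0.png

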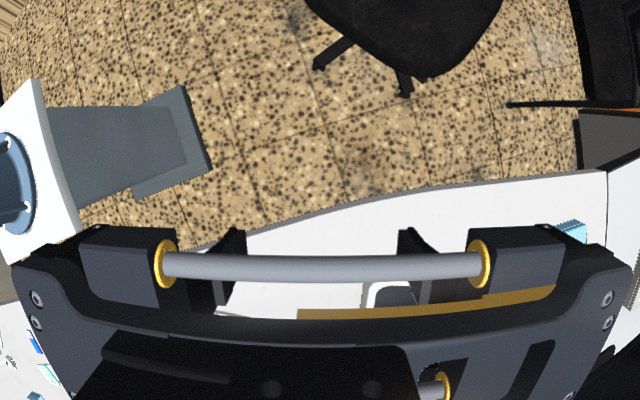

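```bash
cat > h.py <<'E'
import numpy as np,cv2
from rig import bot,capture,get_calibration
def cal(n):
    c=get_calibration(n); return 200/np.tan(np.radians(c['vfov']/2)),c['cx'],c['cy'],np.array(c['camera_from_world'])
def proj(n,p,C=None):
    f,cx,cy,T=C or cal(n); q=T[:3,:3]@np.array(p)+T[:3,3]
    if n=='wrist':
        r=np.hypot(q[0],q[1]); th=np.arctan2(r,q[2]); return np.array([cx+f*th*q[0]/r,cy+f*th*q[1]/r])
    return np.array([cx+f*q[0]/q[2],cy+f*q[1]/q[2]])
def ray(n,u,v,C=None):
    f,cx,cy,T=C or cal(n); R=T[:3,:3]; o=-R.T@T[:3,3]
    a,b=(u-cx)/f,(v-cy)/f
    if n=='wrist':
        t=np.hypot(a,b); d=np.array([np.sin(t)*a/t,np.sin(t)*b/t,np.cos(t)])
    else: d=np.array([a,b,1])
    return o,R.T@d
def atz(n,u,v,z,C=None):
    o,d=ray(n,u,v,C); return o+d*(z-o[2])/d[2]
def snap(n,name,box=None,s=1):
    im=cv2.cvtColor(capture(n),cv2.COLOR_RGB2BGR); cv2.imwrite(f'pics/{name}_full.png',im)
    if box: crop(f'pics/{name}_full.png',f'pics/{name}.png',box,s)
def crop(src,dst,box,s):
    im=cv2.imread(src); x0,y0,x1,y1=box
    im=cv2.resize(im[y0:y1,x0:x1],None,fx=s,fy=s,interpolation=cv2.INTER_CUBIC)
    # grid ticks every 10px
    for x in range((x0+9)//10*10,x1,10):
        cv2.line(im,(int((x-x0)*s),0),(int((x-x0)*s),6),(0,0,255),1)
        if x%20==0: cv2.putText(im,str(x),(int((x-x0)*s)-8,16),0,.35,(0,0,255),1)
    for y in range((y0+9)//10*10,y1,10):
        cv2.line(im,(0,int((y-y0)*s)),(6,int((y-y0)*s)),(0,0,255),1)
        if y%20==0: cv2.putText(im,str(y),(8,int((y-y0)*s)+4),0,.35,(0,0,255),1)
    cv2.imwrite(dst,im)
E
python3 - <<'E'
from h import *
for n in ['scene','top','wrist']:
    print(n,ray(n,320,200)[0],proj(n,[.19,.595,.223]),proj(n,[0,0,0]))
crop('pics/top0.png','pics/t1.png',(165,90,345,230),4.4)
crop('pics/top0.png','pics/t2.png',(370,170,440,260),6)
crop('pics/scene0.png','pics/s1.png',(215,100,365,245),4)
crop('pics/scene0.png','pics/s2.png',(330,240,450,320),6)
E
```

```text
scene [ 0.00663362 -0.54283663  0.63045898] [76.79624573 80.63547885] [118.41708002 326.96265239]
top [ 0.35612316 -0.04975624  1.09840795] [ 14.00611074 306.71067041] [295.60844142 373.57390043]
wrist [0.12225499 0.61624054 0.3839049 ] [323.01373288 247.22956152] [  8.81496334 183.72104312]
```

View pics/t1.png

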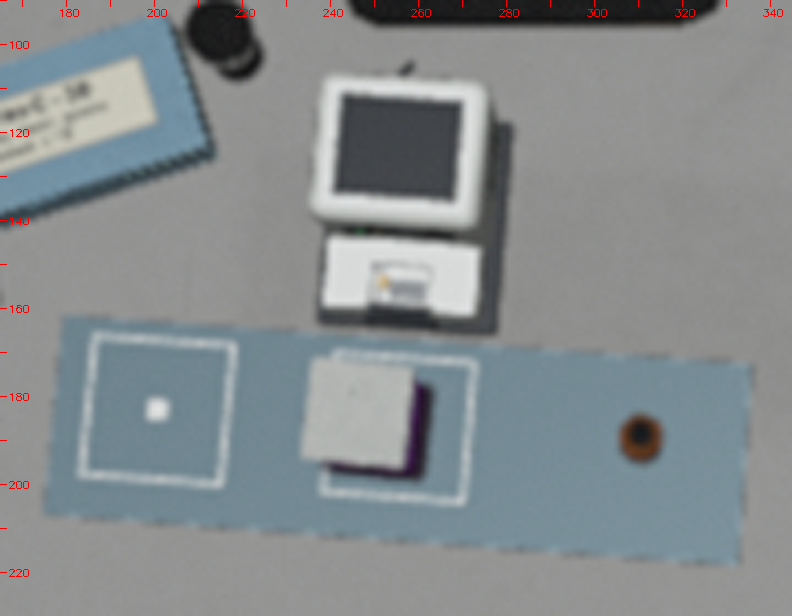

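View pics/t2.png

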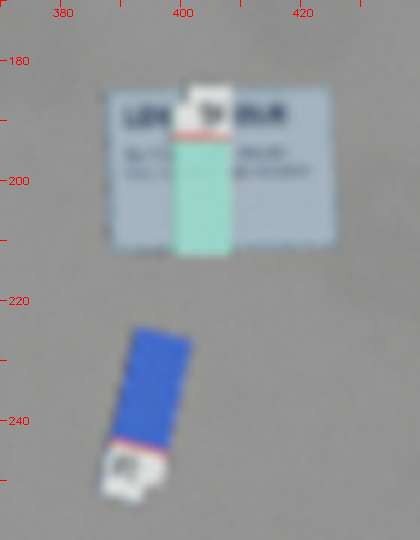

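View pics/s1.png

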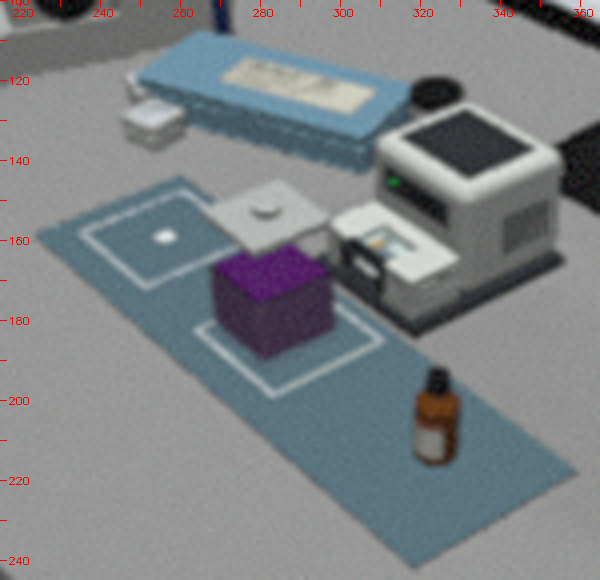

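View pics/s2.png

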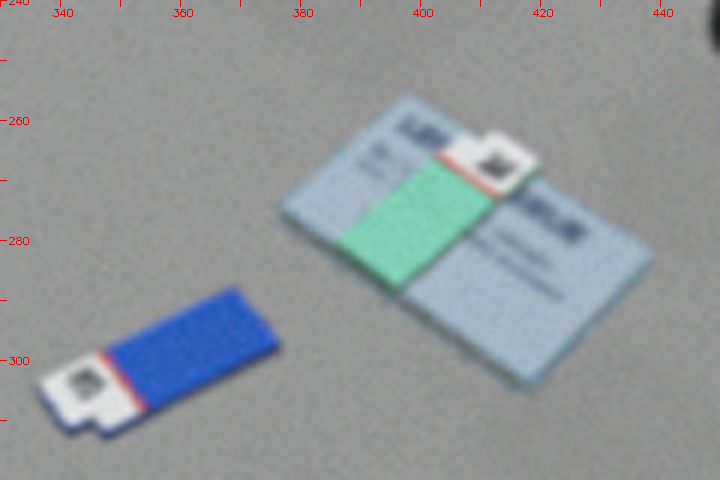

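```bash
python3 - <<'E'
from h import *
np.set_printoptions(precision=4,suppress=True)
def t1(x,y,z): return atz('top',165+x/4.4,90+y/4.4,z)
def s1(x,y,z): return atz('scene',215+x/4,100+y/4,z)
print('free',t1(157,409,.003),s1(165,236,.003))
M=[t1(*p,.003) for p in [(62,317),(752,364),(738,564),(44,515)]]
print('mat',M); c=sum(M)/4; d=M[0]-M[1]+M[3]-M[2]; print(c,np.degrees(np.arctan2(-d[0],d[1])),[np.linalg.norm(M[i]-M[i-1]) for i in range(4)])
print('lid',[t1(*p,.091) for p in [(315,358),(413,364),(407,471),(302,459)]], np.mean([t1(*p,.091) for p in [(315,358),(413,364),(407,471),(302,459)]],0))
print('knob scene', s1(265,208,.102))
print('place1 corners',[t1(*p,.003) for p in [(476,360),(465,503),(322,493)]])
print('reader base front',t1(318,325,.003),t1(496,333,.003))
print('nose front top',t1(322,308,.041),t1(475,316,.041))
print('nose front top scene',s1(330,215,.041),s1(418,278,.041),'mouth',s1(362,268,.0285), 'base', s1(415,336,0))
print('oil',t1(641,437,.055),s1(435,450,.003))
t2=lambda x,y,z:atz('top',370+x/6,170+y/6,z)
s2=lambda x,y,z:atz('scene',330+x/6,240+y/6,z)
print('slide top',t2(172,255,.015),t2(231,255,.015),t2(232,85,.015),t2(203,136,.015))
print('slide scene',s2(335,240,.015),s2(400,288,.015),s2(541,160,.015), s2(467,177,.015))
print('tissue',[t2(*p,.009) for p in [(107,87),(330,88),(336,243),(112,246)]])
E
```

```text
free [0.495  0.2756 0.003 ] [0.4955 0.2765 0.003 ]
mat [array([0.5509, 0.338 , 0.003 ]), array([ 0.5336, -0.0917,  0.003 ]), array([ 0.4097, -0.0863,  0.003 ]), array([0.4272, 0.3419, 0.003 ])]
[0.4804 0.1255 0.003 ] -2.324105352475933 [np.float64(0.12376530862480402), np.float64(0.43000643561489055), np.float64(0.12400054187032515), np.float64(0.428522784646946)]
lid [array([0.5157, 0.1607, 0.091 ]), array([0.5139, 0.1046, 0.091 ]), array([0.4526, 0.1055, 0.091 ]), array([0.4577, 0.1654, 0.091 ])] [0.4849 0.134  0.091 ]
knob scene [0.4813 0.1312 0.102 ]
place1 corners [array([0.5312, 0.0791, 0.003 ]), array([0.4423, 0.0825, 0.003 ]), array([0.4458, 0.1709, 0.003 ])]
reader base front [0.5504 0.1782 0.003 ] [0.5485 0.0674 0.003 ]
nose front top [0.554  0.1683 0.041 ] [0.5518 0.0763 0.041 ]
nose front top scene [0.5634 0.1723 0.041 ] [0.5585 0.0775 0.041 ] mouth [0.5504 0.124  0.0285] base [0.5518 0.0733 0.    ]
oil [ 0.4801 -0.0257  0.055 ] [ 0.4836 -0.0211  0.003 ]
slide top [ 0.4295 -0.2609  0.015 ] [ 0.4303 -0.287   0.015 ] [ 0.5063 -0.2867  0.015 ] [ 0.483 -0.274  0.015]
slide scene [ 0.4307 -0.2593  0.015 ] [ 0.4314 -0.2859  0.015 ] [ 0.5079 -0.2832  0.015 ] [ 0.4836 -0.2712  0.015 ]
tissue [array([ 0.5046, -0.232 ,  0.009 ]), array([ 0.507 , -0.3318,  0.009 ]), array([ 0.4374, -0.335 ,  0.009 ]), array([ 0.4331, -0.2353,  0.009 ])]
```

```bash
cat >> h.py <<'E'
from scipy.spatial.transform import Rotation as Ro
np.set_printoptions(precision=4,suppress=True)
def tgt(p,yaw,s=None):
    # yaw: world angle of tool y axis from +y (deg), tool down
    s=s or bot.read_state(); R=np.array(s['tcp_rot']); a=np.radians(yaw)
    y=np.array([-np.sin(a),np.cos(a),0]); z=np.array([0,0,-1.]); x=np.cross(y,z)
    Rt=np.c_[x,y,z]
    lin=R.T@(np.array(p)-np.array(s['position']))*1000
    rot=np.degrees(Ro.from_matrix(R.T@Rt).as_rotvec())
    print('lin',lin.round(1),'rot',rot.round(2)); return lin,rot
E
python3 - <<'E'
from h import *
tgt([.484,.132,.2],-2.3)
E
```

```text
lin [-421.1 -351.6   22.2] rot [ -0.09  -0.03 -15.39]
```

Request:
{"fn": "play_rows", "kwargs": {
  "fingers": [0,0,0,0,0,0,0,0,0,0,0,0,0,0,0,0,0,0],
  "linear": [
    [-15,-12.5,0],
    [-45,-37.5,2],
    [-77,-64.5,4],
    [-110,-92,6],
    [-143,-119,8],
    [-176,-147,10],
    [-209,-174,12],
    [-242,-202,14],
    [-275,-230,16],
    [-308,-257,18],
    [-341,-285,20],
    [-371,-310,21],
    [-396,-331,22],
    [-412,-344,22],
    [-421,-352,22],
    [-421,-352,22],
    [-421,-352,22],
    [-421,-352,22]
  ],
  "rot": [
    [0,0,0],
    [0,0,-1],
    [0,0,-2],
    [0,0,-4],
    [0,0,-5.5],
    [0,0,-7],
    [0,0,-8.5],
    [0,0,-10],
    [0,0,-11.5],
    [0,0,-13],
    [0,0,-14],
    [0,0,-15],
    [0,0,-15.4],
    [0,0,-15.4],
    [0,0,-15.4],
    [0,0,-15.4],
    [0,0,-15.4],
    [0,0,-15.4]
  ]
}}

```text
time_s: 1.95
position: [0.483, 0.1331, 0.2004]
tcp_rot: [[-0.999, 0.039, -0.001], [0.039, 0.999, 0.0], [0.001, 0.0, -1.0]]
force: [0.4, -0.4, -0.7]
opening: 0.996
```

```bash
python3 - <<'E'
from h import *
s=bot.read_state(); print(s['time_s'],s['position'],s['tcp_rot'],s['joint_positions'],s['force'])
C=cal('wrist')
snap('wrist','w1'); snap('scene','sc1')
print(proj('wrist',[.484,.132,.102],C))
tgt([.484,.132,.045],-2.3)
E
```

```text
1.95 [0.483  0.1331 0.2004] [[-0.9993  0.0386 -0.001 ]
 [ 0.0386  0.9993  0.0003]
 [ 0.001   0.0003 -1.    ]] [  2.5993  22.5281 100.9892   0.0232  56.5398 -85.1993] [ 0.4253 -0.4154 -0.6656]
[321.03   201.9952]
lin [ -0.9  -1.1 155.6] rot [ 0.01 -0.03  0.1 ]
```

View pics/w1_full.png

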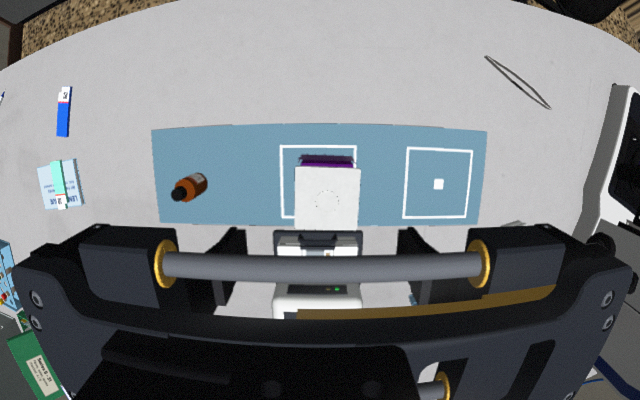

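View pics/sc1_full.png

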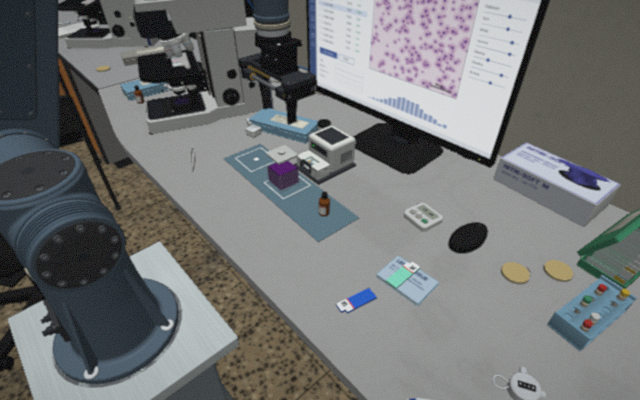

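```bash
python3 - <<'E'
from h import *
crop('pics/w1_full.png','pics/w1c.png',(265,130,395,260),6)
E
```

```text
(no output)
```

View pics/w1c.png

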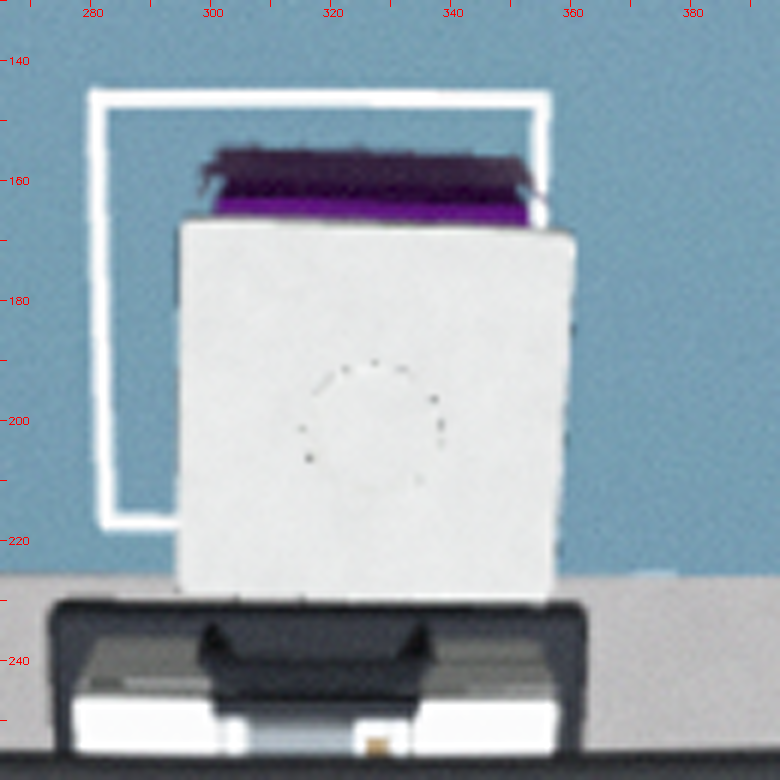

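```bash
python3 - <<'E'
from h import *
C=cal('wrist')
w=lambda x,y,z: atz('wrist',265+x/6,130+y/6,z,C)
L=[w(*p,.091) for p in [(182,219),(575,234),(553,601),(178,593)]]
print(np.array(L),np.mean(L,0),[np.linalg.norm(L[i]-L[i-1]) for i in range(4)])
print('knob',w(372,425,.102))
print('square TL,TR,BL outer',w(88,90,.003),w(551,92,.003),w(102,530,.003))
print('free',atz('wrist',438.5,184,.003,C))
print('reader base front corners',w(50,603,.003),w(586,603,.003),'mouth',w(316,640,.028), w(205,640,.0285),w(430,640,.0285),'nose top front',w(75,695,.041),w(558,695,.041))
print('slide label',atz('wrist',62,200,.015,C))
E
```

```text
[[0.4538 0.1103 0.091 ]
 [0.4582 0.1685 0.091 ]
 [0.5161 0.1647 0.091 ]
 [0.5125 0.1061 0.091 ]] [0.4851 0.1374 0.091 ] [np.float64(0.05881743491181523), np.float64(0.05837597613292623), np.float64(0.05802231056362696), np.float64(0.058681694984800414)]
knob [0.4835 0.1372 0.102 ]
square TL,TR,BL outer [0.4409 0.0851 0.003 ] [0.4448 0.175  0.003 ] [0.5306 0.0819 0.003 ]
free [0.4941 0.2778 0.003 ]
reader base front corners [0.5463 0.0697 0.003 ] [0.5504 0.1811 0.003 ] mouth [0.5463 0.1255 0.028 ] [0.5454 0.104  0.0285] [0.547  0.1475 0.0285] nose top front [0.5509 0.0797 0.041 ] [0.5543 0.1711 0.041 ]
slide label [ 0.4909 -0.2687  0.015 ]
```

```bash
python3 - <<'E'
from h import *
tgt([.485,.136,.047],-3.8)
E
```

```text
lin [ -1.7   2.9 153.6] rot [ 0.01 -0.03  1.6 ]
```

Request:
{"fn": "play_rows", "kwargs": {
  "fingers": [0,0,0,0,0,0,0,0,130,130,130,130,130,130,130,130],
  "linear": [
    [-1.7,3,20],
    [-1.7,3,50],
    [-1.7,3,80],
    [-1.7,3,110],
    [-1.7,3,140],
    [-1.7,3,153],
    [-1.7,3,153],
    [-1.7,3,153],
    [-1.7,3,153],
    [-1.7,3,153],
    [-1.7,3,153],
    [-1.7,3,153],
    [-1.7,3,153],
    [-1.7,3,153],
    [-1.7,3,153],
    [-1.7,3,153]
  ],
  "rot": [
    [0,0,1.6],
    [0,0,1.6],
    [0,0,1.6],
    [0,0,1.6],
    [0,0,1.6],
    [0,0,1.6],
    [0,0,1.6],
    [0,0,1.6],
    [0,0,1.6],
    [0,0,1.6],
    [0,0,1.6],
    [0,0,1.6],
    [0,0,1.6],
    [0,0,1.6],
    [0,0,1.6],
    [0,0,1.6]
  ]
}}

```text
time_s: 3.65
position: [0.4863, 0.1356, 0.0482]
tcp_rot: [[-0.998, 0.069, 0.001], [0.069, 0.998, 0.001], [-0.001, 0.001, -1.0]]
force: [-0.4, 4.2, 6.4]
opening: 0.687
```

```bash
python3 - <<'E'
from h import *
snap('wrist','w2'); snap('scene','sc2',(215,50,365,245),4)
tgt([.496,.276,.047],-2.5)
E
```

```text
lin [ -0.  140.7   1.3] rot [ 0.06  0.08 -1.44]
```

View pics/w2_full.png

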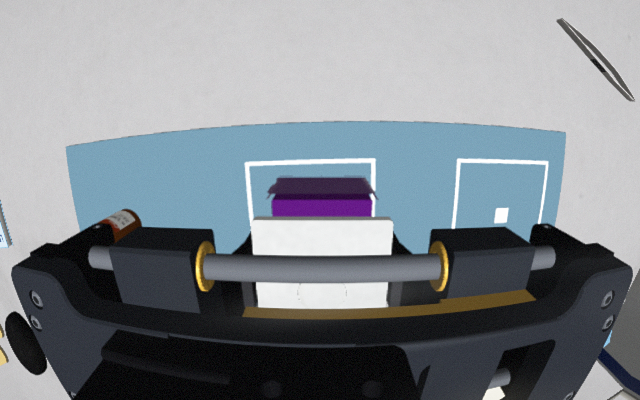

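View pics/sc2.png

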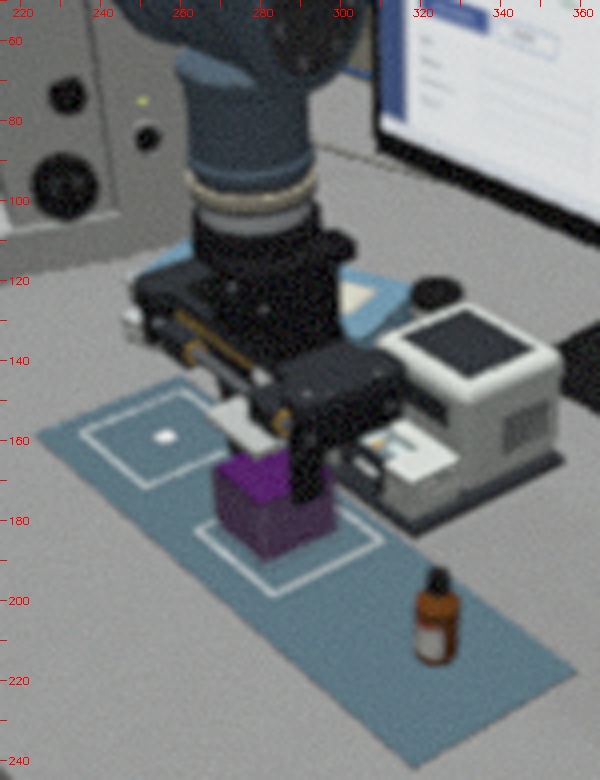

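Request:
{"fn": "play_rows", "kwargs": {
  "fingers": [130,130,130,130,130,130,130,130,130,130,130,130,130,130],
  "linear": [
    [0,3,0],
    [0,10,0],
    [0,22,0],
    [0,36,0],
    [0,52,0],
    [0,68,0],
    [0,84,0],
    [0,100,0],
    [0,115,0],
    [0,127,0],
    [0,136,0],
    [0,140.5,0],
    [0,140.5,0],
    [0,140.5,0]
  ],
  "rot": [
    [0,0,0],
    [0,0,0],
    [0,0,0],
    [0,0,0],
    [0,0,-0.5],
    [0,0,-0.5],
    [0,0,-0.5],
    [0,0,-1],
    [0,0,-1],
    [0,0,-1.4],
    [0,0,-1.4],
    [0,0,-1.4],
    [0,0,-1.4],
    [0,0,-1.4]
  ]
}}

```text
time_s: 5.15
position: [0.4955, 0.2739, 0.0482]
tcp_rot: [[-0.999, 0.042, 0.0], [0.042, 0.999, -0.002], [-0.0, -0.002, -1.0]]
force: [0.2, -4.0, 7.3]
opening: 0.689
```

```bash
python3 - <<'E'
from h import *
snap('scene','sc3',(185,50,335,245),4)
print(bot.read_state()['force'])
tgt([.496,.276,.047],-2.5)
tgt([.496,.276,.2],-2.5)
E
```

```text
[-1.0768 -2.5244  6.0276]
lin [-0.5  2.1  1.2] rot [-0.13  0.01  0.1 ]
lin [  -0.5    1.7 -151.8] rot [-0.13  0.01  0.1 ]
```

View pics/sc3.png

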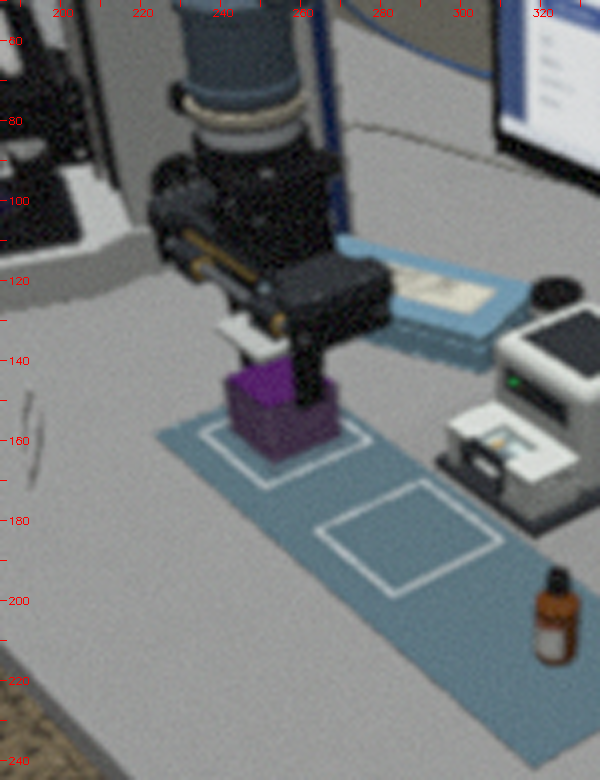

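Request:
{"fn": "play_rows", "kwargs": {
  "fingers": [130,130,0,0,0,0,0,0,0,0,0,0,0,0,0,0,0],
  "linear": [
    [0,2,0],
    [0,2,0],
    [0,2,0],
    [0,2,0],
    [0,2,0],
    [0,2,0],
    [0,2,0],
    [0,2,0],
    [0,2,0],
    [0,2,-5],
    [0,2,-20],
    [0,2,-45],
    [0,2,-75],
    [0,2,-105],
    [0,2,-130],
    [0,2,-145],
    [0,2,-150]
  ],
  "rot": [
    [0,0,0],
    [0,0,0],
    [0,0,0],
    [0,0,0],
    [0,0,0],
    [0,0,0],
    [0,0,0],
    [0,0,0],
    [0,0,0],
    [0,0,0],
    [0,0,0],
    [0,0,0],
    [0,0,0],
    [0,0,0],
    [0,0,0],
    [0,0,0],
    [0,0,0]
  ]
}}

```text
time_s: 6.9
position: [0.4965, 0.2776, 0.2]
tcp_rot: [[-0.999, 0.043, 0.004], [0.043, 0.999, 0.001], [-0.004, 0.002, -1.0]]
force: [0.8, 0.2, -0.2]
opening: 1.001
```

```bash
python3 - <<'E'
from h import *
C=cal('wrist')
snap('wrist','w4',(250,100,400,250),5)
print(proj('wrist',[.495,.276,.091],C))
np.save('C4.npy',np.array(C,dtype=object),allow_pickle=True)
tgt([.44,-.273,.2],0)
print(bot.read_state()['joint_positions'])
E
```

```text
[320.217  195.7201]
lin [  32.4 -552.5   -1.2] rot [ 0.07  0.2  -2.48]
[ 17.9608  27.4142  91.8703  -0.0019  60.5048 -69.5533]
```

View pics/w4.png

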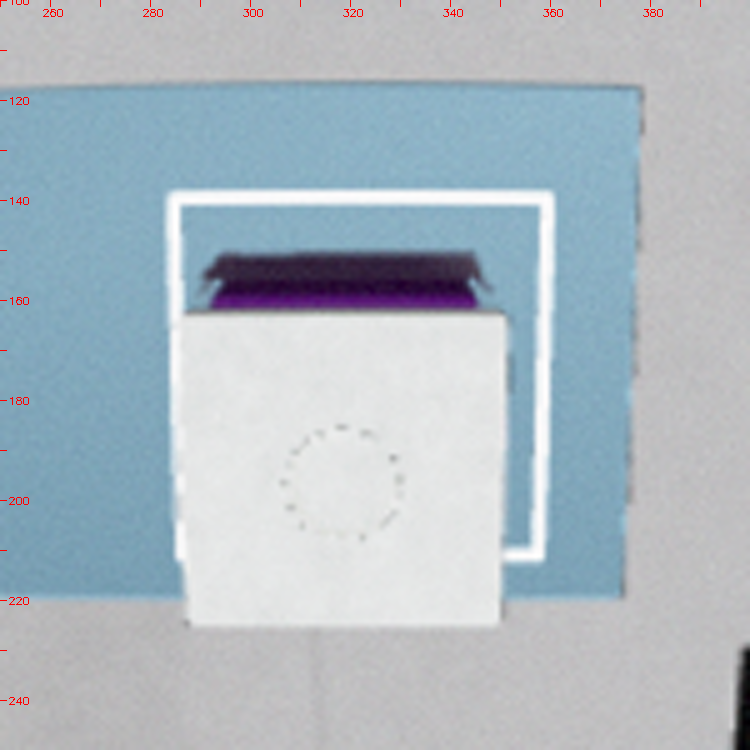

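Request:
{"fn": "play_rows", "kwargs": {
  "fingers": [0,0,0,0,0,0,0,0,0,0,0,0,0,0,0,0,0,0],
  "linear": [
    [1,-15,0],
    [3,-50,0],
    [5,-90,0],
    [7,-130,0],
    [9,-170,0],
    [11,-210,0],
    [13,-250,0],
    [15,-290,0],
    [17,-330,0],
    [19,-370,0],
    [21,-410,0],
    [22,-450,0],
    [22,-490,0],
    [22,-520,0],
    [22,-542,0],
    [22,-552,0],
    [22,-552,0],
    [22,-552,0]
  ],
  "rot": [
    [0,0,0],
    [0,0,0],
    [0,0,0],
    [0,0,-0.5],
    [0,0,-1],
    [0,0,-1.5],
    [0,0,-2],
    [0,0,-2.5],
    [0,0,-2.5],
    [0,0,-2.5],
    [0,0,-2.5],
    [0,0,-2.5],
    [0,0,-2.5],
    [0,0,-2.5],
    [0,0,-2.5],
    [0,0,-2.5],
    [0,0,-2.5],
    [0,0,-2.5]
  ]
}}

```text
time_s: 8.75
position: [0.4485, -0.272, 0.1968]
tcp_rot: [[-1.0, 0.0, -0.002], [-0.0, 1.0, 0.002], [0.002, 0.002, -1.0]]
force: [-0.8, -0.5, -0.1]
opening: 0.999
```

```bash
python3 - <<'E'
from h import *
s=bot.read_state(); print(s['joint_positions'])
C=cal('wrist')
snap('wrist','w5',(250,100,400,250),5)
import pickle; pickle.dump(C,open('C5.pkl','wb'))
print(proj('wrist',[.450,-.273,.015],C))
E
```

```text
[ -43.4655   24.5723   97.9286    0.0224   57.6634 -133.4776]
[320.9726 183.0393]
```

View pics/w5.png

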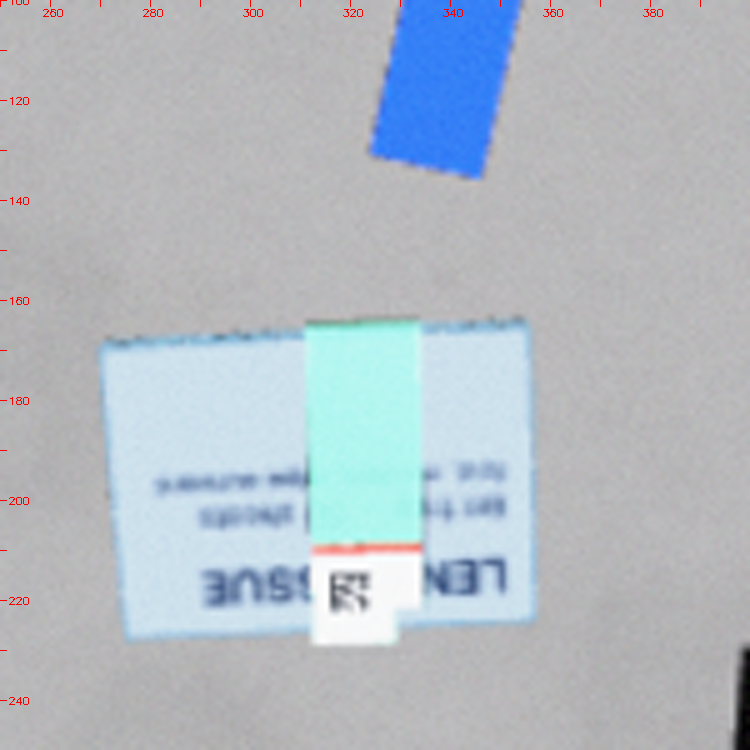

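```bash
python3 - <<'E'
from h import *
import pickle; C=pickle.load(open('C5.pkl','rb'))
w=lambda x,y: atz('wrist',250+x/5,100+y/5,.015,C)
a,b,c,d,e=w(304,325),w(420,320),w(312,645),w(421,610),w(397,645)
print(a,b,c,d,e)
print('width',np.linalg.norm(a-b),'len',np.linalg.norm(a-c))
for p,q in((a,c),(b,d)): print(np.degrees(np.arctan2((q-p)[1],(q-p)[0])))
print('across',np.degrees(np.arctan2(-(b-a)[0],(b-a)[1])))
tgt([.451,-.272,.0105],0.3)
E
```

```text
[ 0.4293 -0.2844  0.015 ] [ 0.4282 -0.2584  0.015 ] [ 0.5054 -0.2832  0.015 ] [ 0.4967 -0.2575  0.015 ] [ 0.5054 -0.2631  0.015 ]
width 0.02603152567990739 len 0.07614110906285887
0.9144585289227848
0.7480398429548907
across 2.4899693273925725
lin [ -2.5  -0.6 186.5] rot [ 0.11 -0.09 -0.26]
```

Request:
{"fn": "play_rows", "kwargs": {
  "fingers": [0,40,80,100,120,120,120,120,120,120],
  "linear": [
    [-2,-0.5,20],
    [-2,-0.5,60],
    [-2,-0.5,100],
    [-2,-0.5,135],
    [-2,-0.5,160],
    [-2,-0.5,175],
    [-2,-0.5,182],
    [-2,-0.5,183],
    [-2,-0.5,183],
    [-2,-0.5,183]
  ],
  "rot": [
    [0,0,-1],
    [0,0,-1],
    [0,0,-1],
    [0,0,-1],
    [0,0,-1],
    [0,0,-1],
    [0,0,-1],
    [0,0,-1],
    [0,0,-1],
    [0,0,-1]
  ]
}}

```text
time_s: 9.8
position: [0.4521, -0.274, 0.0156]
tcp_rot: [[-1.0, -0.018, 0.001], [-0.018, 1.0, -0.001], [-0.001, -0.001, -1.0]]
force: [-0.4, -0.4, -0.5]
opening: 0.531
```

```bash
python3 - <<'E'
from h import *
s=bot.read_state(); print(s['force'],s['opening'])
snap('scene','sc6',(330,190,450,320),6)
snap('wrist','w6',(220,130,420,330),4)
tgt([.450,-.272,.0105],1.0)
E
```

```text
[-0.3763 -0.3807 -0.4746] 0.5313914661876935
lin [2.  2.2 5. ] rot [-0.08  0.08  0.02]
```

View pics/sc6.png

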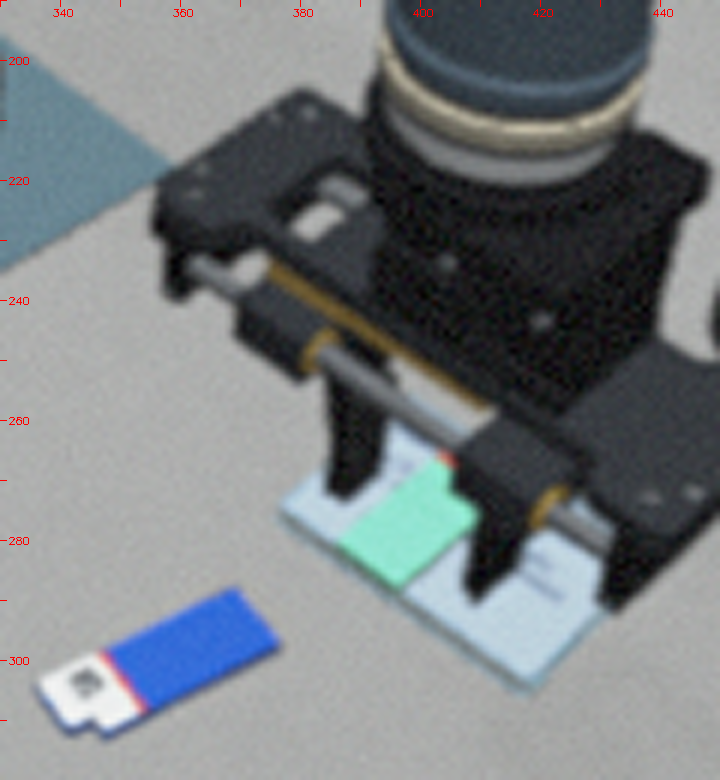

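View pics/w6.png

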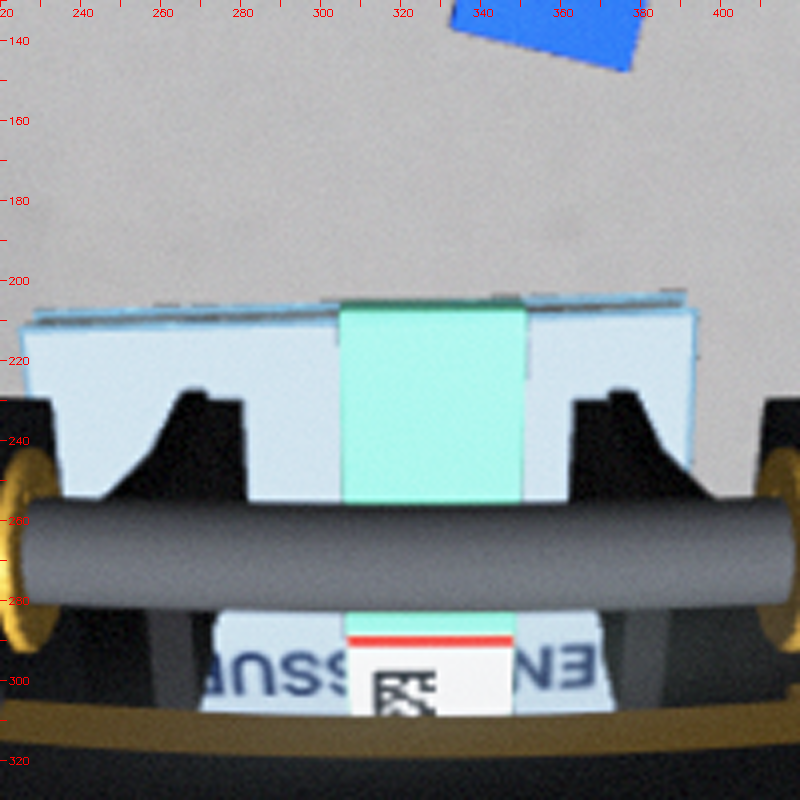

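Request:
{"fn": "play_rows", "kwargs": {
  "fingers": [120,120,120,120,120,190,190,190,190,190,190,190,190,190],
  "linear": [
    [2,3,0],
    [2,3,3],
    [2,3,4.6],
    [2,3,4.6],
    [2,3,4.6],
    [2,3,4.6],
    [2,3,4.6],
    [2,3,4.6],
    [2,3,4.6],
    [2,3,4.6],
    [2,3,4.6],
    [2,3,4.6],
    [2,3,4.6],
    [2,3,4.6]
  ],
  "rot": [
    [0,0,0],
    [0,0,0],
    [0,0,0],
    [0,0,0],
    [0,0,0],
    [0,0,0],
    [0,0,0],
    [0,0,0],
    [0,0,0],
    [0,0,0],
    [0,0,0],
    [0,0,0],
    [0,0,0],
    [0,0,0]
  ]
}}

```text
time_s: 11.3
position: [0.4494, -0.2708, 0.0099]
tcp_rot: [[-1.0, -0.018, -0.0], [-0.018, 1.0, 0.0], [0.0, 0.0, -1.0]]
force: [0.4, 0.1, -0.2]
opening: 0.294
```

```bash
python3 - <<'E'
from h import *
s=bot.read_state(); print(s['force'],s['opening']*87)
snap('wrist','w7',(220,130,420,330),4)
E
```

```text
[ 0.3592  0.1494 -0.1858] 25.60178195839932
```

View pics/w7.png

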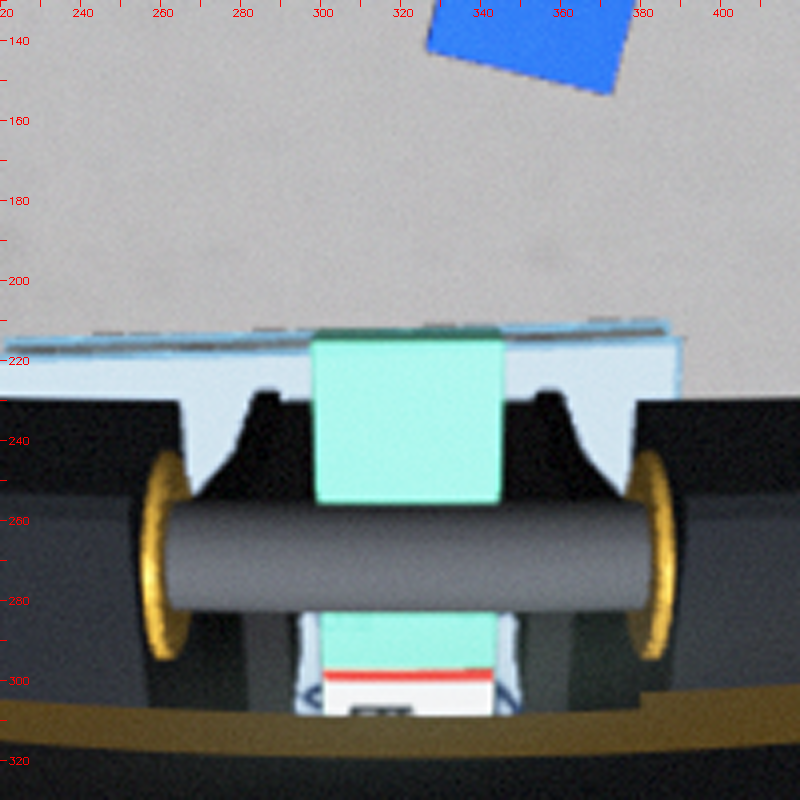

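Request:
{"fn": "play_rows", "kwargs": {
  "fingers": [190,190,190,190,190,190,190,190,190,190,190,190,190,190,190,190,190,190,190],
  "linear": [
    [0,0,-3],
    [0,0,-12],
    [0,0,-30],
    [0,0,-55],
    [0,5,-75],
    [-1,20,-90],
    [-3,45,-100],
    [-5,75,-100],
    [-7,110,-100],
    [-9,145,-100],
    [-11,180,-100],
    [-13,215,-100],
    [-15,250,-100],
    [-17,285,-100],
    [-18,320,-100],
    [-18,350,-100],
    [-18,375,-100],
    [-18,390,-100],
    [-18,397,-100]
  ],
  "rot": [
    [0,0,0],
    [0,0,0],
    [0,0,0],
    [0,0,0],
    [0,0,0],
    [0,0,0],
    [0,0,0],
    [0,0,1],
    [0,0,1],
    [0,0,2],
    [0,0,2],
    [0,0,3],
    [0,0,3.2],
    [0,0,3.2],
    [0,0,3.2],
    [0,0,3.2],
    [0,0,3.2],
    [0,0,3.2],
    [0,0,3.2]
  ]
}}

```text
time_s: 13.25
position: [0.4603, 0.1278, 0.1106]
tcp_rot: [[-0.999, 0.036, 0.001], [0.036, 0.999, 0.0], [-0.001, 0.0, -1.0]]
force: [-0.5, -0.6, 0.4]
opening: 0.293
```

```bash
python3 - <<'E'
from h import *
s=bot.read_state(); print(s['force'],s['opening']*87,s['position'])
tgt([.475,.127,.06],-2.2)
E
```

```text
[-0.4976 -0.6312  0.3932] 25.47566636271058 [0.4603 0.1278 0.1106]
lin [-14.7  -0.3  50.6] rot [0.01 0.05 0.13]
```

Request:
{"fn": "play_rows", "kwargs": {
  "fingers": [190,190,190,190,190,190,190],
  "linear": [
    [-3,0,15],
    [-6,0,35],
    [-10,0,50],
    [-10,0,56],
    [-10,0,56],
    [-10,0,56],
    [-10,0,56]
  ],
  "rot": [
    [0,0,0],
    [0,0,0],
    [0,0,0],
    [0,0,0],
    [0,0,0],
    [0,0,0],
    [0,0,0]
  ]
}}

```text
time_s: 13.95
position: [0.4708, 0.1259, 0.0547]
tcp_rot: [[-0.999, 0.038, 0.001], [0.038, 0.999, 0.0], [-0.001, 0.0, -1.0]]
force: [0.5, -0.9, 0.3]
opening: 0.291
```

```bash
python3 - <<'E'
from h import *
import pickle
C=cal('wrist'); pickle.dump(C,open('C8.pkl','wb'))
snap('wrist','w8',(240,180,440,330),4)
snap('scene','sc8',(250,110,370,210),6)
snap('top','t8',(200,120,320,220),6)
E
```

```text
(no output)
```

View pics/w8.png

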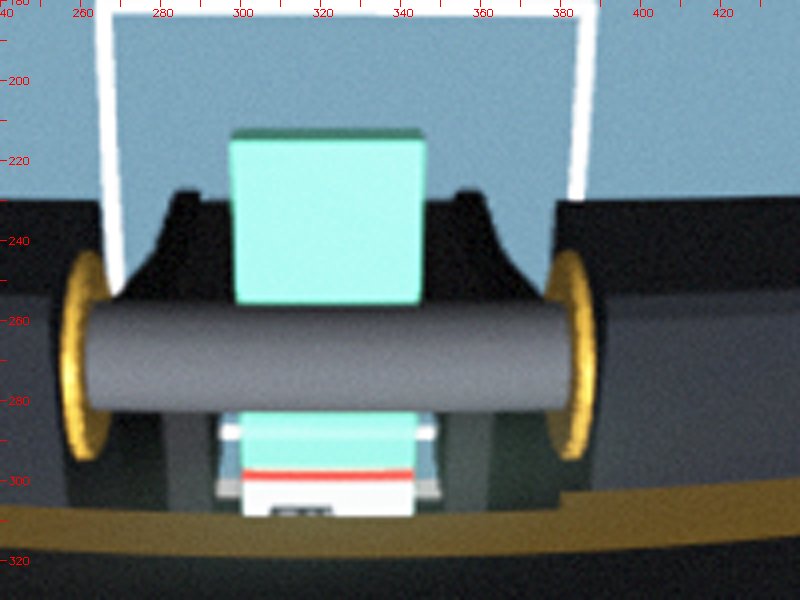

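View pics/sc8.png

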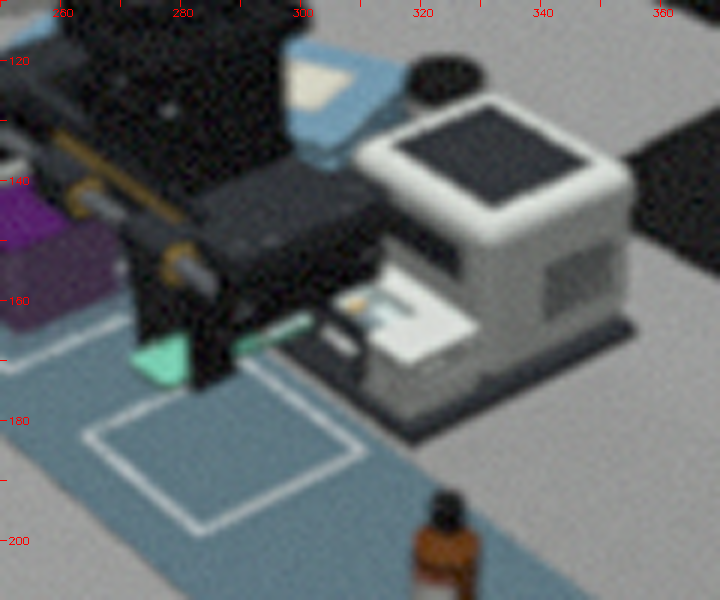

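View pics/t8.png

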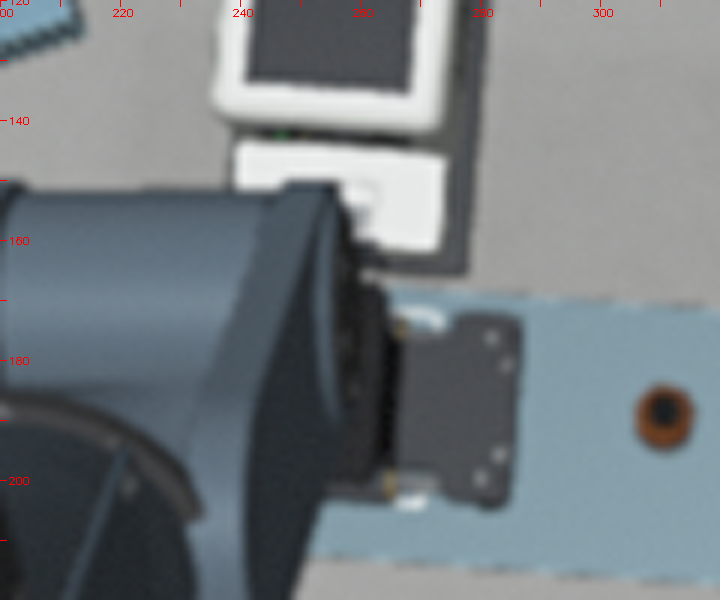

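```bash
python3 - <<'E'
from h import *
import pickle; C=pickle.load(open('C8.pkl','rb'))
w=lambda x,y,z=.0598: atz('wrist',240+x/4,180+y/4,z,C)
a,b,c,d=w(229,141),w(425,141),w(242,508),w(413,508)
print(a,b,c,d,(a+b)/2,(c+d)/2)
m1,m2=(a+b)/2,(c+d)/2
print(np.degrees(np.arctan2(*(m2-m1)[[1,0]])))
s=bot.read_state();print(s['position'])
# camera height then & now
print(ray('wrist',320,200)[0])
R=np.array(s['tcp_rot']); print('slide mid in tool y', [(R.T@(p-np.array(s['position'])))*1000 for p in (m1,m2)])
print('red line',w(328,475), 'place1 TL,TR', w(104,16,.003),w(588,16,.003))
E
```

```text
[0.4501 0.1132 0.0598] [0.4511 0.1393 0.0598] [0.5089 0.1111 0.0598] [0.5099 0.137  0.0598] [0.4506 0.1263 0.0598] [0.5094 0.1241 0.0598]
-2.1228769361236632
[0.4707 0.126  0.0545]
[0.3997 0.1283 0.2166]
slide mid in tool y [array([20.1036, -0.5633, -5.2876]), array([-38.7353,  -0.4934,  -5.2257])]
red line [0.5031 0.1244 0.0598] place1 TL,TR [0.4442 0.0867 0.003 ] [0.4474 0.1731 0.003 ]
```

```bash
python3 - <<'E'
from h import *
import pickle; C=pickle.load(open('C8.pkl','rb'))
for p in [(.55,.124,.0285),(.5504,.18,.003),(.5485,.068,.003),(.553,.169,.041),(.553,.077,.041)]:
    print(p,proj('wrist',p,C),proj('scene',p),proj('top',p))
s=bot.read_state()
tgt([.479,.124+.071*.0384,.0268],-2.2)
E
```

```text
(0.55, 0.124, 0.0285) [323.8168 326.9015] [305.3848 167.0634] [255.6064 162.8459]
(0.5504, 0.18, 0.003) [390.4868 304.6077] [292.6635 165.9594] [236.6073 163.8432]
(0.5485, 0.068, 0.003) [256.8801 307.0816] [319.1372 184.5232] [277.5023 165.6755]
(0.553, 0.169, 0.041) [385.2859 336.7677] [295.2989 155.6905] [237.9158 160.3797]
(0.553, 0.077, 0.041) [260.4983 340.3746] [318.0249 170.4212] [272.7077 161.3483]
lin [-8.3  1.  27.7] rot [0.   0.06 0.01]
```

View pics/w8_full.png

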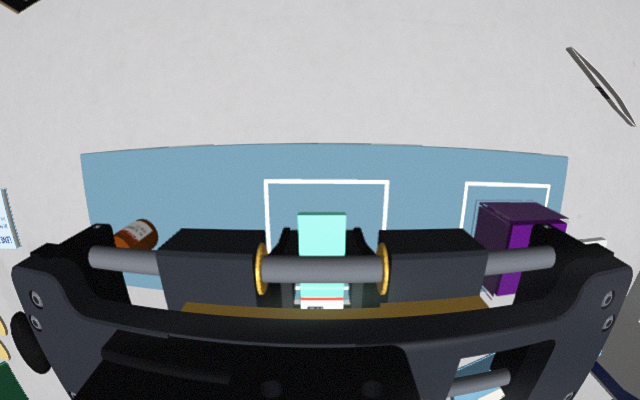

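Request:
{"fn": "play_rows", "kwargs": {
  "fingers": [190,190,190,190,190,190],
  "linear": [
    [-3,1,10],
    [-6,1,22],
    [-8,1,28],
    [-8,1,28],
    [-8,1,28],
    [-8,1,28]
  ],
  "rot": [
    [0,0,0],
    [0,0,0],
    [0,0,0],
    [0,0,0],
    [0,0,0],
    [0,0,0]
  ]
}}

```text
time_s: 14.7
position: [0.4784, 0.1267, 0.0259]
tcp_rot: [[-0.999, 0.038, -0.0], [0.038, 0.999, 0.0], [0.0, -0.0, -1.0]]
force: [0.3, -0.8, -1.6]
opening: 0.289
```

```bash
python3 - <<'E'
from h import *
s=bot.read_state(); R=np.array(s['tcp_rot']);p=np.array(s['position'])
print(s['force'],p)
for q in [(-56,-13,-5.1),(-56,13,-5.1),(20,-13,-5.1)]: print(proj('scene',p+R@np.array(q)/1000))
tgt([.490,.124+.060*.0384,.0266],-2.2)
snap('scene','sc9',(270,130,340,200),10)
E
```

```text
[ 0.2934 -0.7842 -1.6388] [0.4784 0.1267 0.0259]
[303.6992 170.7126]
[297.6477 166.3177]
[279.7905 182.0893]
lin [-11.6   0.   -0.7] rot [-0.   -0.01  0.01]
```

View pics/sc9.png

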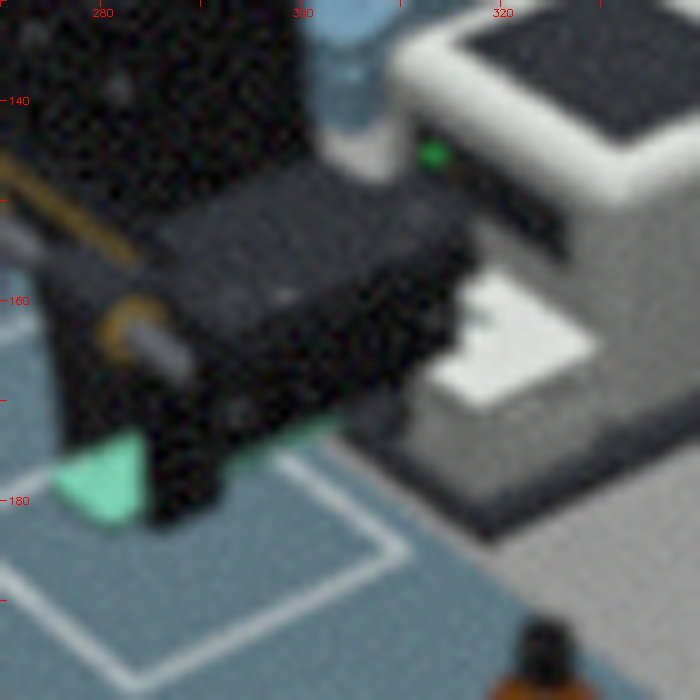

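Request:
{"fn": "play_rows", "kwargs": {
  "fingers": [190,190,190,190,190,190,190],
  "linear": [
    [-5,0,-0.5],
    [-10,0,-0.5],
    [-15,0,-0.5],
    [-20,0,-0.5],
    [-25,0,-0.5],
    [-28,0,-0.5],
    [-28,0,-0.5]
  ],
  "rot": [
    [0,0,0],
    [0,0,0],
    [0,0,0],
    [0,0,0],
    [0,0,0],
    [0,0,0],
    [0,0,0]
  ]
}}

```text
time_s: 15.45
position: [0.5069, 0.1256, 0.0264]
tcp_rot: [[-0.999, 0.038, 0.0], [0.038, 0.999, 0.0], [-0.0, 0.0, -1.0]]
force: [-0.4, -0.4, 0.1]
opening: 0.294
```

```bash
python3 - <<'E'
from h import *
s=bot.read_state(); print(s['force'],s['moment'],s['opening'],s['position'])
snap('scene','sc10',(270,130,340,200),10)
snap('wrist','w10',(240,180,440,330),4)
print(bot.read_state()['force'])
E
```

```text
[-0.3972 -0.369   0.0565] [ 0.0902 -0.0119 -0.0117] 0.2944104567972032 [0.5069 0.1256 0.0264]
[-1.0206 -1.4367 -0.1129]
```

View pics/sc10.png

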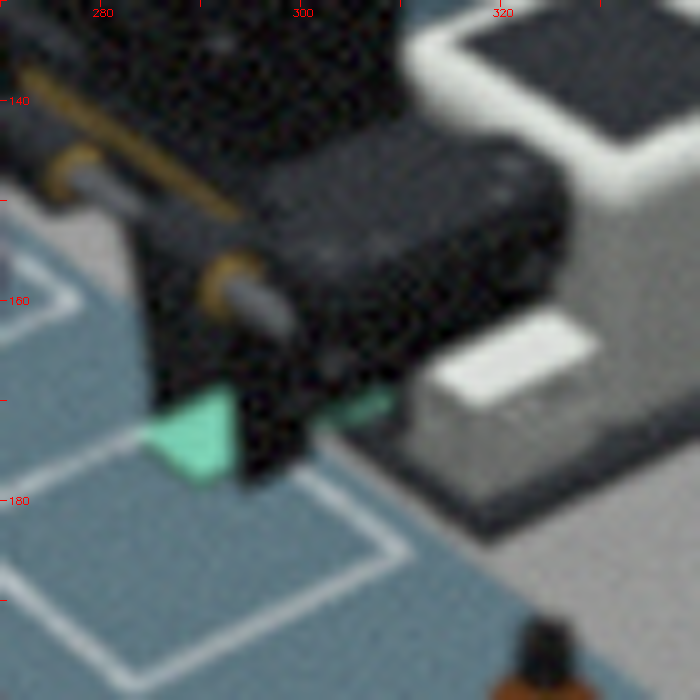

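View pics/w10.png

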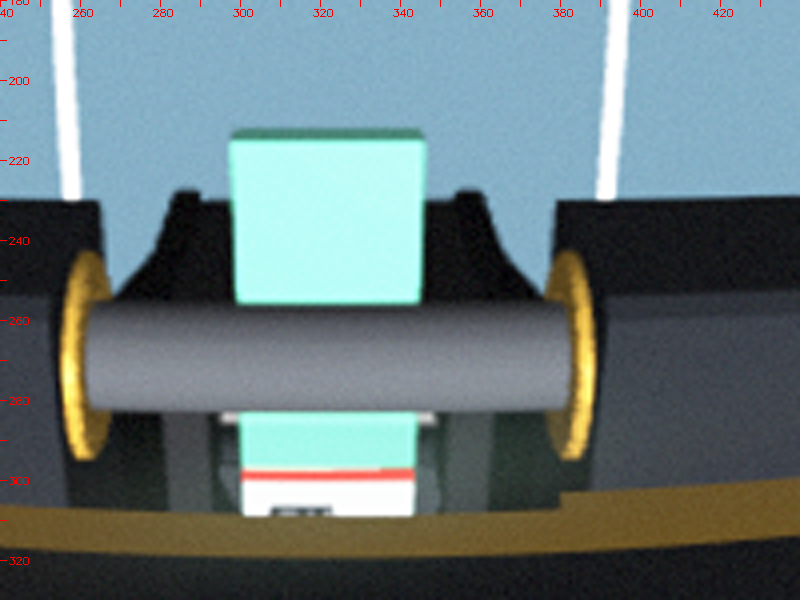

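Request:
{"fn": "play_rows", "kwargs": {
  "fingers": [190,190,190,190,190,190],
  "linear": [
    [-3,0,0],
    [-6,0,0],
    [-9,0,0],
    [-11,0,0],
    [-11,0,0],
    [-11,0,0]
  ],
  "rot": [
    [0,0,0],
    [0,0,0],
    [0,0,0],
    [0,0,0],
    [0,0,0],
    [0,0,0]
  ]
}}

```text
time_s: 16.15
position: [0.517, 0.1253, 0.0263]
tcp_rot: [[-0.999, 0.038, -0.001], [0.038, 0.999, -0.0], [0.001, -0.0, -1.0]]
force: [-2.7, 0.9, 0.0]
opening: 0.289
```

```bash
python3 - <<'E'
from h import *
s=bot.read_state(); print(s['force'],s['moment'],s['opening'],s['position'])
snap('wrist','w11',(240,180,440,330),4)
print(bot.read_state()['force'])
E
```

```text
[-2.6923  0.8932  0.0417] [0.0817 0.3621 0.0157] 0.28916573242305255 [0.517  0.1253 0.0263]
[-2.8829  0.3469 -0.48  ]
```

View pics/w11.png

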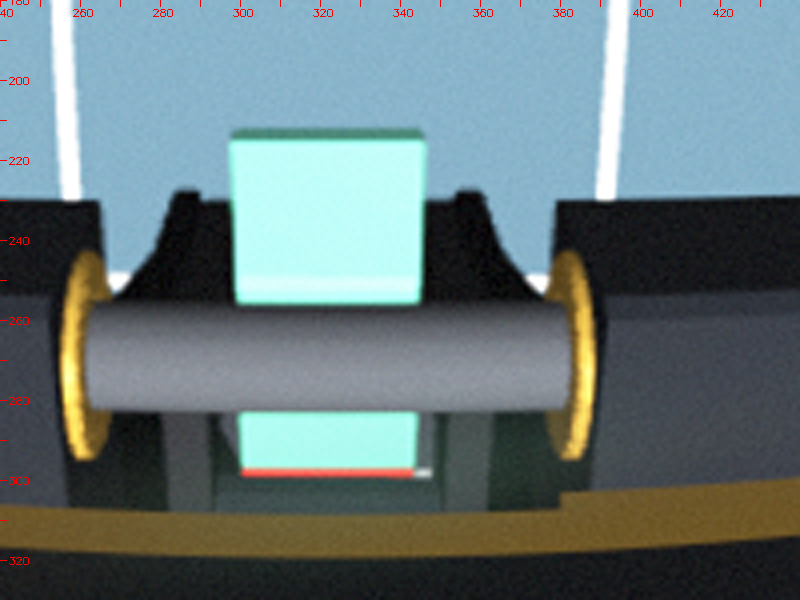

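Request:
{"fn": "play_rows", "kwargs": {
  "fingers": [190,190,190,190,190],
  "linear": [
    [-2,0,0],
    [-4,0,0],
    [-6,0,0],
    [-6,0,0],
    [-6,0,0]
  ],
  "rot": [
    [0,0,0],
    [0,0,0],
    [0,0,0],
    [0,0,0],
    [0,0,0]
  ]
}}

```text
time_s: 16.7
position: [0.5198, 0.1252, 0.0259]
tcp_rot: [[-0.999, 0.038, -0.008], [0.038, 0.999, -0.0], [0.008, -0.0, -1.0]]
force: [-7.0, 1.1, 0.8]
opening: 0.29
```

```bash
python3 - <<'E'
from h import *
import pickle
s=bot.read_state(); print(s['force'],s['moment'],s['position'])
C=cal('wrist'); pickle.dump(C,open('C12.pkl','wb'))
snap('wrist','w12',(270,200,380,320),6)
snap('scene','sc12',(270,130,340,200),10)
snap('top','t12',(220,100,300,180),8)
print(bot.read_state()['force'])
E
```

```text
[-7.0072  1.1422  0.7608] [ 0.0953  1.18   -0.0463] [0.5198 0.1252 0.0259]
[-7.331   0.4055  0.5935]
```

View pics/w12.png

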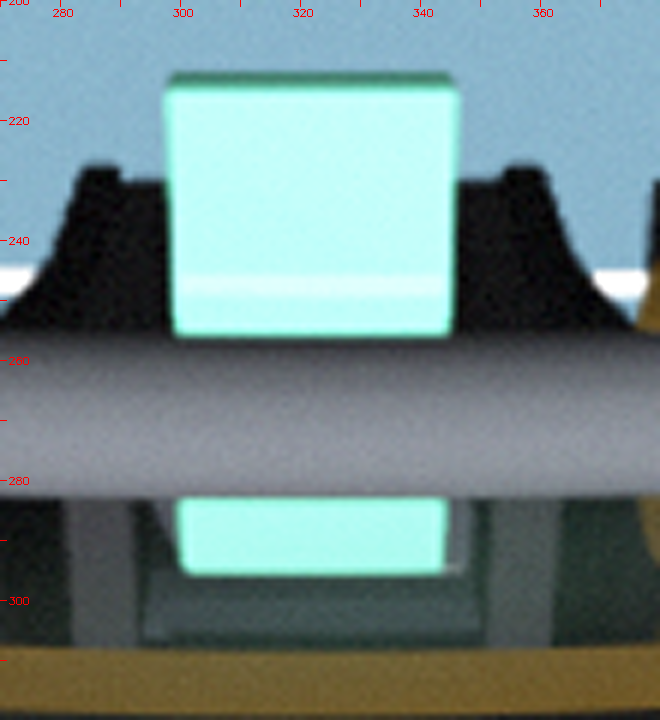

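View pics/sc12.png

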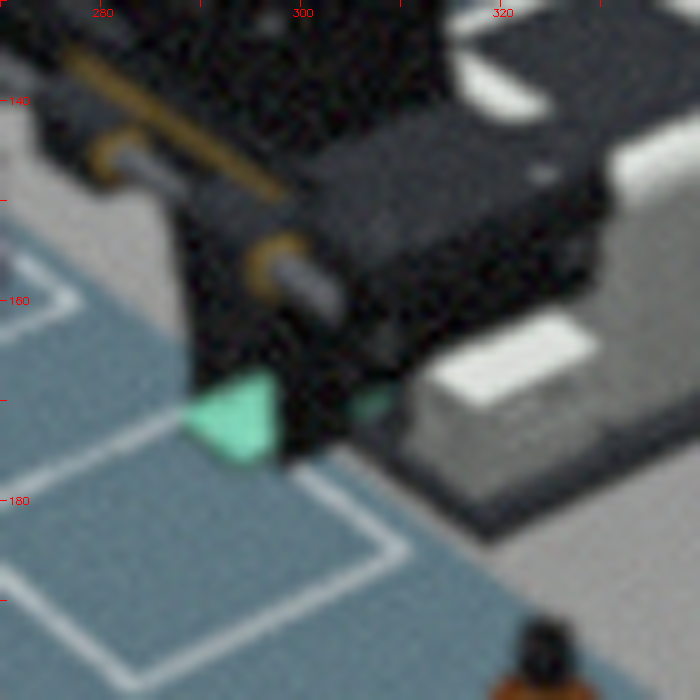

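View pics/t12.png

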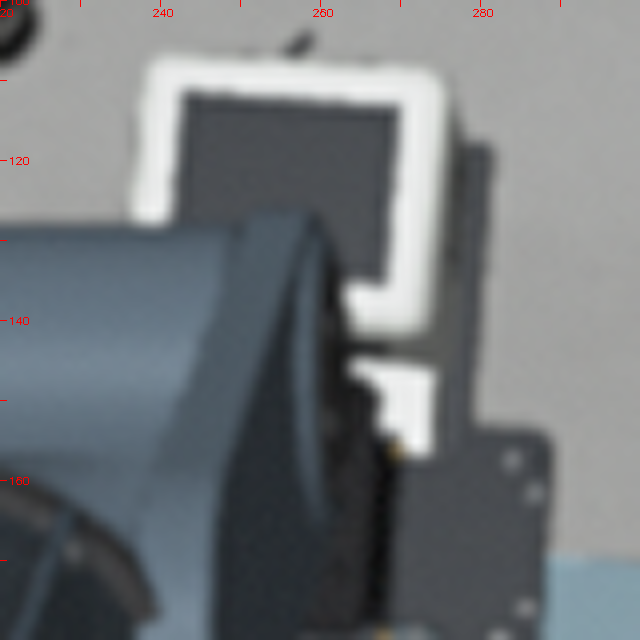

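```bash
python3 - <<'E'
from h import *
import pickle
C=pickle.load(open('C12.pkl','rb'))
w=lambda x,y,z: atz('wrist',270+x/6,200+y/6,z,C)
print('slide vis end',w(312,575,.031)); print('as nose edge z.041',w(312,575,.041),' z.0375',w(312,575,.0375))
print('dark bar top edges: ',w(312,575,.041),w(312,635,.041))
print('slide clear end',w(312,88,.031), w(165,88,.031),w(459,88,.031),'front L/R',w(183,572,.031),w(445,572,.031))
print('flare',w(150,500,.0285),w(472,500,.0285))
C=pickle.load(open('C8.pkl','rb'))
# first top image nose/window features
t=lambda x,y,z: atz('top',165+x/4.4,90+y/4.4,z)
print('mouth dark rear edge',t(400,308,.041),'front dark',t(400,325,.02), t(370,318,.041),t(435,318,.041))
print('nose rear',t(400,242,.041))
print('housing front', t(400,222,.09))
E
```

```text
slide vis end [0.55   0.1237 0.031 ]
as nose edge z.041 [0.5436 0.1239 0.041 ]  z.0375 [0.5459 0.1239 0.0375]
dark bar top edges:  [0.5436 0.1239 0.041 ] [0.5505 0.1237 0.041 ]
slide clear end [0.4994 0.1256 0.031 ] [0.4989 0.1126 0.031 ] [0.4999 0.1387 0.031 ] front L/R [0.5492 0.111  0.031 ] [0.5502 0.1369 0.031 ]
flare [0.5423 0.108  0.0285] [0.5435 0.1397 0.0285]
mouth dark rear edge [0.5554 0.1215 0.041 ] front dark [0.5488 0.1244 0.02  ] [0.5488 0.1392 0.041 ] [0.5499 0.1002 0.041 ]
nose rear [0.5955 0.1232 0.041 ]
housing front [0.5961 0.1157 0.09  ]
```

```bash
python3 -c "
from h import *
crop('pics/top0.png','pics/t0m.png',(230,130,290,175),13)
crop('pics/w1_full.png','pics/w1m.png',(265,220,375,262),7)
crop('pics/scene0.png','pics/s0m.png',(285,140,345,190),13)"
```

```text
(no output)
```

View pics/t0m.png

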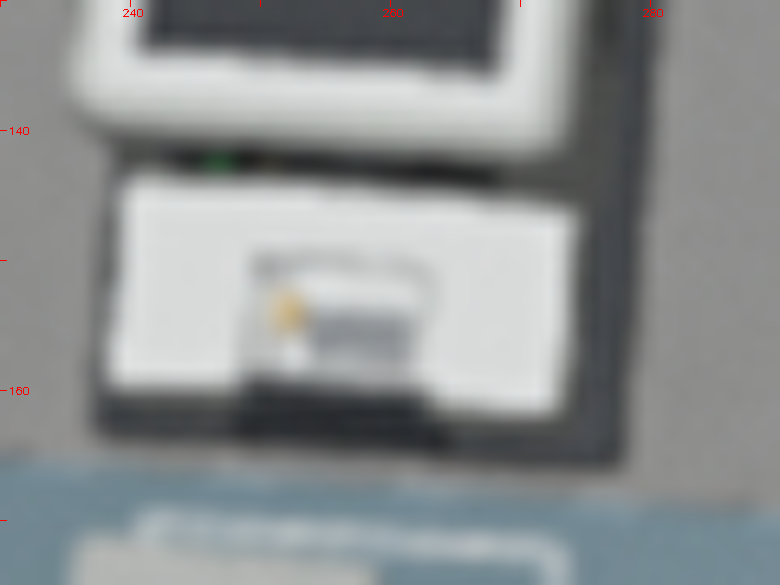

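View pics/w1m.png

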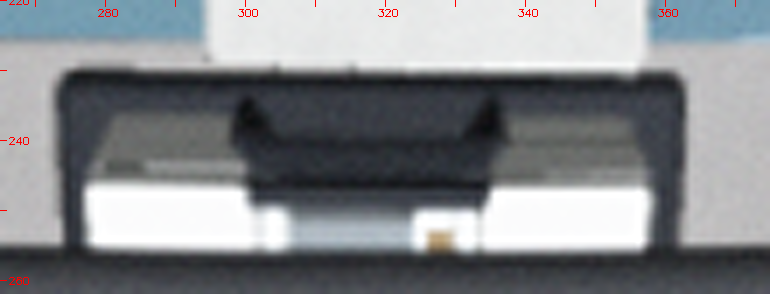

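View pics/s0m.png

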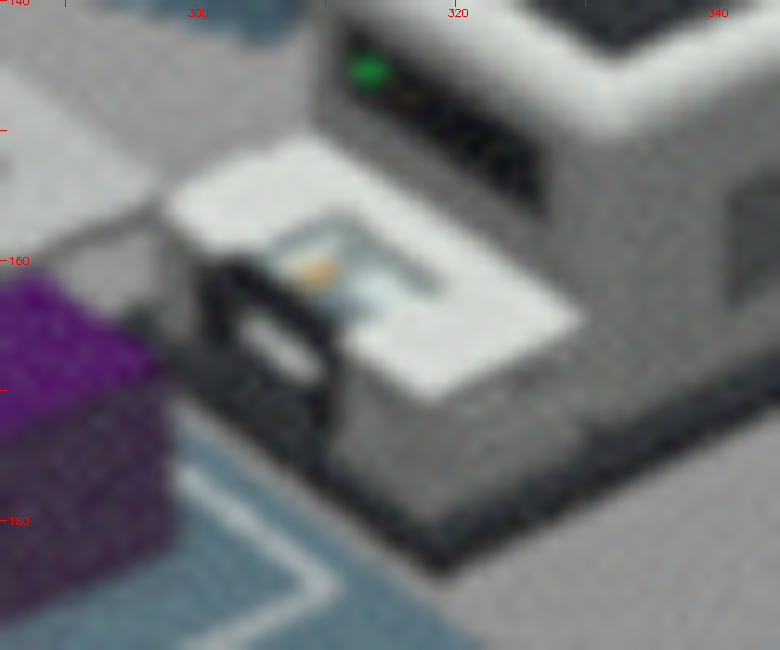

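```bash
python3 - <<'E'
from h import *
t=lambda x,y,z: atz('top',230+x/13,130+y/13,z)
for z in (.0195,.0285,.0385): print(z,t(240,440,z),t(447,452,z))
s=lambda x,y,z: atz('scene',285+x/13,140+y/13,z)
print('scene flare top front edge', s(215,262,.0385),s(325,350,.0385)); print('housing front bottom at nose rear', s(320,135,.041),s(583,320,.041))
print('flare bottom', s(325,470,.005))
C=cal('top')
print(t(120,180,.041),t(578,210,.041))
E
```

```text
0.0195 [0.5484 0.1446 0.0195] [0.5471 0.1016 0.0195]
0.0285 [0.5468 0.143  0.0285] [0.5455 0.1003 0.0285]
0.0385 [0.545  0.1412 0.0385] [0.5437 0.0989 0.0385]
scene flare top front edge [0.554  0.1442 0.0385] [0.5503 0.1053 0.0385]
housing front bottom at nose rear [0.5986 0.1629 0.041 ] [0.5931 0.0757 0.041 ]
flare bottom [0.5531 0.1097 0.005 ]
[0.5974 0.1676 0.041 ] [0.5938 0.0739 0.041 ]
```

Request:
{"fn": "play_rows", "kwargs": {
  "fingers": [190,190,190,190,190,190,190],
  "linear": [
    [3,0,0],
    [6,0,0],
    [9.5,0,0],
    [9.5,0,0],
    [9.5,0,0],
    [9.5,0,0],
    [9.5,0,0]
  ],
  "rot": [
    [0,0,0],
    [0,0,0],
    [0,0,0],
    [0,0,0],
    [0,0,0],
    [0,0,0],
    [0,0,0]
  ]
}}

```text
time_s: 17.55
position: [0.5143, 0.1253, 0.0265]
tcp_rot: [[-0.999, 0.038, 0.001], [0.038, 0.999, -0.0], [-0.001, 0.0, -1.0]]
force: [-1.8, 0.0, -0.9]
opening: 0.289
```

Request:
{"fn": "play_rows", "kwargs": {
  "fingers": [190,190],
  "linear": [
    [0,0,0],
    [0,0,0]
  ],
  "rot": [
    [0,0,0],
    [0,0,0]
  ]
}}

```text
time_s: 17.75
position: [0.5141, 0.1254, 0.0265]
tcp_rot: [[-0.999, 0.038, 0.0], [0.038, 0.999, 0.0], [-0.0, 0.0, -1.0]]
force: [-2.3, 0.0, -0.3]
opening: 0.293
```

Request:
{"fn": "play_rows", "kwargs": {
  "fingers": [190,190],
  "linear": [
    [0,0,0],
    [0,0,0]
  ],
  "rot": [
    [0,0,0],
    [0,0,0]
  ]
}}

```text
time_s: 17.95
position: [0.514, 0.1254, 0.0265]
tcp_rot: [[-0.999, 0.038, 0.0], [0.038, 0.999, 0.0], [-0.0, 0.0, -1.0]]
force: [-3.3, 0.7, 0.7]
opening: 0.291
```

Request:
{"fn": "play_rows", "kwargs": {
  "fingers": [190,190,190,190,190,190,190,190],
  "linear": [
    [-3,0,0],
    [-6,0,0],
    [-8,0,0],
    [-9.5,0,0],
    [-9.5,0,0],
    [-9.5,0,0],
    [-9.5,0,0],
    [-9.5,0,0]
  ],
  "rot": [
    [0,0,0],
    [0,0,0],
    [0,0,0],
    [0,0,0],
    [0,0,0],
    [0,0,0],
    [0,0,0],
    [0,0,0]
  ]
}}

```text
time_s: 18.75
position: [0.5198, 0.1252, 0.0259]
tcp_rot: [[-0.999, 0.038, -0.008], [0.038, 0.999, -0.0], [0.008, -0.0, -1.0]]
force: [-7.3, 1.5, 1.4]
opening: 0.295
```

```bash
python3 - <<'E'
from h import *
snap('wrist','w13'); snap('scene','sc13',(185,100,345,220),5)
s=bot.read_state(); print(s['force'],s['position'],s['opening']*87)
E
```

```text
[-7.7584  1.3902  0.8263] [0.5198 0.1251 0.0259] 25.398319892312735
```

View pics/w13_full.png

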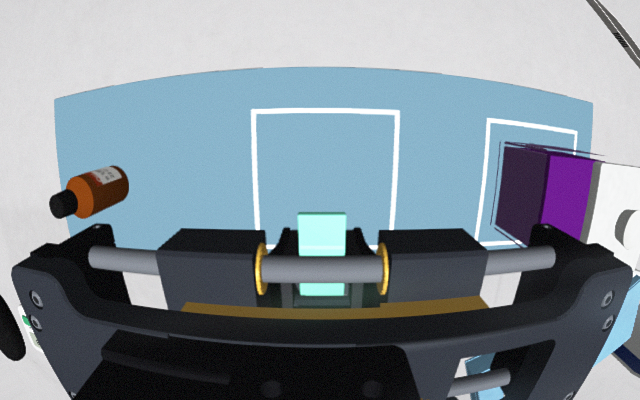

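View pics/sc13.png

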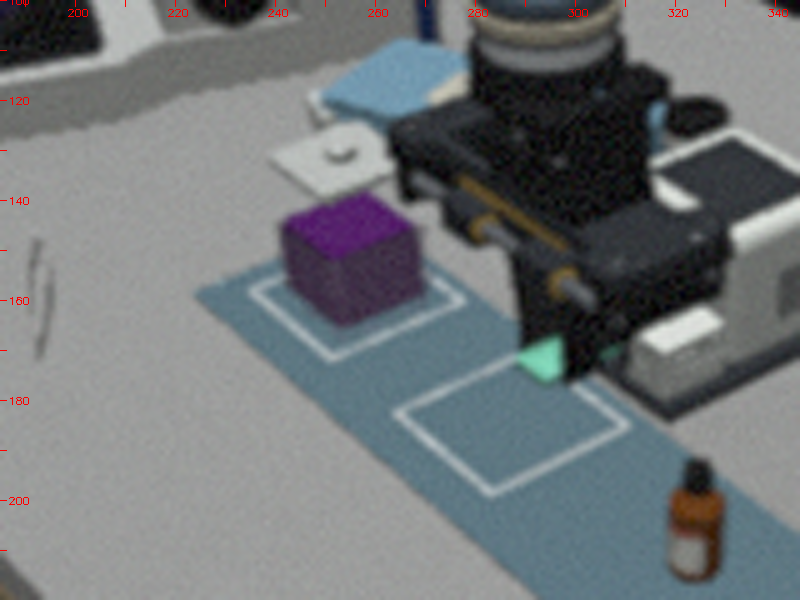

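```bash
python3 -c "
from rig import bot
print(bot.hand_in())"
```

```text
the job is handed in; nothing more can be done
None
```

I finished the job and handed it in while still gripping the slide and holding it fully home. The hand-in gives no verdict, so what follows is from my own last checks.

- **Jar:** I gripped it low and slid it level along the mat onto the free marked place, then released it. It stands upright, about 3 mm off centre along the mat and about 1 mm across it. The gripper's body is about 25 mm away from it.
- **Slide:** I took the green slide by its clear end, frosted end forward, notch on the +y side and label up, and pushed it in. It came up against a hard stop at the same TCP position both times, x = 0.5198 m. By the cameras that is 29.6 mm inside the mouth, where 30 mm is fully home.
- **Right way round:** With the slide drawn back about 6 mm, the spring still pushed with about 2 N. A slide put in the wrong way round would have lost contact there. The reader's housing also puts the mouth where a full 30 mm fits.
- **Final hold:** The fingers are closed on the slide at 25.4 mm and it has not slipped in the grip. They push with about 7.5 N against the stop. The slide is within about 1° of level and of the slot's direction.
- **Oil bottle:** not touched.
- **Disagreement between measurements:** The cameras differed by 2–3 mm on where the mouth and mat lie sideways. I used y = 0.124 m for the slot and the slide went in with little side force (about 1.5 N at the end). My first estimate of the mouth's front was about 4 mm too deep, and I corrected it from the flare and the housing.

The clock read about 19 s of the 51 s allowed.

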